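# Pack the day caddy on the breakfast bar

## Task

Pack the day caddy: put the travel mug with the red button upright in the blue bay, the pill organizer with the flip lids flat, lids up, in the yellow bay, and the green funnel, spout up, in the black bay, each set down (not dropped) flat on the floor of its bay and in the middle of it. Leave the look-alikes (the mug without a button, the plain white case, the white funnel) and the glass tumbler standing where they are.

Things in the scene. Friction and masses are not known exactly. Their poses are not given: they have to be found in the camera images.
- mug_button: Aluminium travel mug, a straight upright cylinder 64 mm in diameter, 112 mm tall to the flat top of its black lid (16 mm thick), 116 mm over the round RED press button (28 mm diameter, 4 mm high) in the middle of the lid. About 240 g. Origin: centre of its underside; z up. Loose, stands upright. The button is only a mark here and does not move.
- organizer: White plastic pill organizer, four flip lids in a row (stay shut): grey seams and hinge line on top, a small grey tab at each lid. Block 36 mm (own x) by 86 mm (own y), 35 mm tall, about 70 g; the tabs show 2.5 mm out of the -x side but are look only. Origin: centre of its underside; z up. Loose, flat, long side within 0.4 rad of world y.
- funnel_green: Small GREEN silicone funnel, firm, standing on its wide mouth with the spout up: mouth 62 mm diameter, cone up to 34 mm high, then a straight round spout of 14 mm diameter up to 66 mm. About 40 g. Origin: centre of the mouth, on the bar; z up along the spout. Loose; easily lifted by the spout.
- bay_blue: Blue open bay, one of three equal trays in a row (along own y, 103 mm pitch, any order) in the fixed bamboo caddy; 112 (own x) x 100 (own y) mm outside, 106 x 94 inside, walls and floor 3 mm. Origin: centre of its underside, 8 mm above the bar; inner floor 3 mm and rim 14 mm above the origin; z up. Caddy end boards beyond the row rise 30 mm above the bar. For the travel mug.
- bay_yellow: Yellow open bay, one of three equal trays in a row (along own y, 103 mm pitch, any order) in the fixed bamboo caddy; 112 (own x) x 100 (own y) mm outside, 106 x 94 inside, walls and floor 3 mm. Origin: centre of its underside, 8 mm above the bar; inner floor 3 mm and rim 14 mm above the origin; z up. Caddy end boards beyond the row rise 30 mm above the bar. For the pill organizer.
- bay_black: Black open bay, one of three equal trays in a row (along own y, 103 mm pitch, any order) in the fixed bamboo caddy; 112 (own x) x 100 (own y) mm outside, 106 x 94 inside, walls and floor 3 mm. Origin: centre of its underside, 8 mm above the bar; inner floor 3 mm and rim 14 mm above the origin; z up. Caddy end boards beyond the row rise 30 mm above the bar. For the green funnel.
- mug_plain: Look-alike, stays: aluminium travel mug, a straight upright cylinder 64 mm in diameter, 112 mm tall to the flat top of its black lid (16 mm thick), 116 mm over a plain black disc (44 mm diameter, 4 mm high): all-black lid, no red button. About 240 g. Origin: centre of its underside; z up. Loose, stands upright.
- white_case: Look-alike, stays: plain white plastic case of the organizer's size, 36 mm (own x) by 86 mm (own y) by 34 mm tall, smooth unbroken top without seams or tabs. Origin: centre of its underside; z up. Loose, lies flat, long side within 0.4 rad of the world y axis.
- funnel_white: Look-alike, stays: WHITE funnel of the same shape and size as the green one (62 mm mouth down, 14 mm spout up, 66 mm tall). Origin: centre of the mouth, on the bar; z up. Loose.
- tumbler: Clear glass tumbler, stays: open top, 68 mm rim diameter, 85 mm tall, about 200 g. Origin: centre of its underside; z up. Loose, upright.
Things that resemble listed ones, but are neither listed nor needed, are in the scene too. Leave any purple look-alike of the tumbler alone.

How it is judged (in metres and radians):
At the end, for the whole second after the job is handed in: Red-button mug in the blue bay, organizer in yellow, green funnel in black: each within 15 mm of its bay centre, on the bay floor (underside < 8 mm over the bay origin), within 0.12 rad of upright, at rest. Plain mug, white case, white funnel and tumbler within 20 mm of their starts, upright (horizontal distance between mug_button and bay_blue below 0.015 m and z of mug_button in the frame of bay_blue below 0.008 m and angle between each of mug_button, organizer, funnel_green, mug_plain, white_case, funnel_white, tumbler's own z axis and vertical below 0.12 rad and linear speed of each of mug_button, organizer, funnel_green below 0.02 m/s and angular speed of each of mug_button, organizer, funnel_green below 0.2 rad/s and horizontal distance between organizer and bay_yellow below 0.015 m and z of organizer in the frame of bay_yellow below 0.008 m and horizontal distance between funnel_green and bay_black below 0.015 m and z of funnel_green in the frame of bay_black below 0.008 m and distance of each of mug_plain, white_case, funnel_white, tumbler from where it was at the start of the episode below 0.02 m); the robot touches nothing.
It fails at once if the plain mug, white case, white funnel or tumbler is shifted by more than 20 mm or tipped (distance of any of mug_plain, white_case, funnel_white, tumbler from where it was at the start of the episode above 0.02 m or angle between any of mug_plain, white_case, funnel_white, tumbler's own z axis and vertical above 0.25 rad).
It fails at once if the travel mug is dropped or flung: faster than 0.7 m/s out of the fingers (a fall of about 25 mm) (contact force between mug_button and the fingers below 0.05 N and linear speed of mug_button above 0.7 m/s).
It fails at once if the pill organizer is dropped or flung: faster than 0.7 m/s out of the fingers (a fall of about 25 mm) (contact force between organizer and the fingers below 0.05 N and linear speed of organizer above 0.7 m/s).
It fails at once if the green funnel is dropped or flung: faster than 0.7 m/s out of the fingers (a fall of about 25 mm) (contact force between funnel_green and the fingers below 0.05 N and linear speed of funnel_green above 0.7 m/s).
It also fails if it takes over 96 s, if anything falls off the work surface, if the arm or the gripper's body presses on something with over 40 N, if the wrist force passes 120 N, or if a joint passes its speed limit or range.

## Robot

A 6-joint arm with a two-finger parallel gripper is mounted at the origin on the work surface. World frame = base frame: x ahead of the robot, y to its left, z up, the work surface at z = 0. Lengths are in m, angles in degrees, forces in N, time in s.
With the tool pointing down it reaches from about 0.4 to 0.825 m from the base axis. Payload 7 kg.
Tool frame: the origin (TCP) lies midway between the tips of the shut fingers; the grasp point (between the pads) lies r.grasp_offset behind it (r.grasp_offset is the distance from the TCP to the grasp point, in m); x points along the fingers, z is the direction in which the jaws open and shut, and the axes are right-handed (so a half turn about x gives the same grasp; the last joint's range is limited). The gripper opens to 88 mm and grips with 3 to 60 N. Pads are 19 mm wide; open, the fingers measure 130 mm over their backs; the gripper's body (78 mm by 193 mm) begins 47 mm behind the grasp point.
Start: joints at [86.064, 20.546, 0.682, 0, -70.136, -16.507], TCP at [0.236, 0.632, 0.227] pointing down, gripper open.
Joint ranges: [-176.03, 176.03], [-82.01, 121.73], [-58.28, 71.71], [-173.87, 95.51], [-174.79, -0.11], [-173.66, 173.66]. Speed limits (degrees/s): [136.94, 136.94, 172.46, 180, 180, 180].

## Interface

Orientations are given as [roll, pitch, yaw] about the fixed x, y, z axes, in that order (R = Rz(yaw) Ry(pitch) Rx(roll)).
In Python, from plant import readout, vision, close_job, r gives the robot as it stands.
- The arm moves only by the shell command python3 -m handwheel 'ROWS' [OPENING] [FORCE]. ROWS is JSON, a list that holds one entry, the list of rows, each a list of 4 numbers: the shift along the world's x, y, z in units of 40 mm (1.0 is 40 mm), then the turn about the world's z in units of 5 degrees (1.0 is 5 degrees). In form: [[[tx, ty, tz, roll], ...]]. A call has 1 to 8 rows; each row shifts and turns the pose as measured when the row begins; what a row does not reach is not made up. A row lasts 1/10 s, in which the tool goes at most 50 mm and 8.59 degrees, less where a joint would pass 70% of its speed; a pose out of reach is approached as far as the arm can. A call is refused whole if a number of a shift passes 1 or a number of a turn 1, either way. A call with a gripper value outside its range is refused whole. OPENING is the finger opening in mm, from 0 to 87.6, set as the call begins (- or left out, the last holds). The fingers move at their own pace and stop on an object; FORCE is the grip in N (left out, the last holds). Time passes only in rows, so rows that do not move let the fingers close. It gives the time, the measured TCP pose, the force and the opening at its end, in the units of the state.
- readout.get_state(): the state, without advancing time (a new reading comes with each control period).
- vision.capture(name): name is "side" or "top" or "wrist"; returns the picture (480x640x3 uint8, blue, green, red); there is no depth.
- vision.get_calibration(name): a dict with "intrinsics" (3x3 intrinsics, pixels), "pose" (4x4, takes a point from camera to world coordinates). Camera axes: x right, y up, looking along -z (the intrinsics and any distortion apply to the point x, -y, -z); pixel columns grow to the right and rows downward; lengths in m; the calibration is good to about 2 mm. A picture is of the moment at which its call begins: read the wrist's pose just before it. get_calibration takes no time and is no camera call; for the wrist camera it gives the pose at the moment of the call.
- close_job(): hands the job in, once; it reports no verdict.
The state is a dict: "time_s": time; "joints": joint angles; "qd": joint speeds; "joint_torque": joint torques, N m; "tcp_pos": TCP position; "eef_rot": TCP orientation; "contact_force": force on the tool from outside, world axes, zero at the start; "moment": the same for the moment, N m; "gripper_width": finger opening in m.
Only numpy, scipy, OpenCV 4.12 (cv2) and the standard library are available. Lean on these libraries where they do the work, as an engineer would, in place of code of your own. Each camera call takes 0.05 s, during which the arm holds its last target.

## Working session

There is one attempt and no reset: what is moved stays moved. The work goes in short steps, Python scripts to look and compute and a shell command to move; the robot and the scene stay as the last step left them, time stands still between calls to the robot, and variables do not carry over. Pictures are saved under pics/ and viewed, and the job is handed in when it is done.

```bash
ls; mkdir -p pics; python3 - <<'E'
from plant import readout, vision, r
import cv2
s=readout.get_state(); print(s['time_s'],s['tcp_pos'],s['eef_rot'],s['gripper_width'],r.grasp_offset)
for n in ['top','side','wrist']:
    cv2.imwrite(f'pics/{n}0.png',vision.capture(n))
    c=vision.get_calibration(n); print(n,c)
E
```

```text
pics
0.0 [0.23560742 0.63201628 0.22561408] [   3.71370196   89.90352667 -106.73818061] 0.08778861873117298 0.0188
top {'intrinsics': array([[515.30838041,   0.        , 317.45990308],
       [  0.        , 515.30838041, 237.03278237],
       [  0.        ,   0.        ,   1.        ]]), 'pose': array([[ 2.09372710e-02,  9.80092842e-01, -1.97432652e-01,
         2.15828966e-01],
       [-9.99335370e-01,  2.64098736e-02,  2.51264043e-02,
        -6.22016359e-04],
       [ 2.98403803e-02,  1.96775354e-01,  9.79994394e-01,
         1.22411040e+00],
       [ 0.00000000e+00,  0.00000000e+00,  0.00000000e+00,
         1.00000000e+00]])}
side {'intrinsics': array([[502.20806312,   0.        , 320.49680654],
       [  0.        , 502.20806312, 236.8191599 ],
       [  0.        ,   0.        ,   1.        ]]), 'pose': array([[ 0.90294868,  0.2894292 , -0.3176703 ,  0.10861821],
       [-0.42945528,  0.58041098, -0.69187518, -0.77809579],
       [-0.01586955,  0.76115297,  0.64837822,  0.7399834 ],
       [ 0.        ,  0.        ,  0.        ,  1.        ]])}
wrist {'intrinsics': array([[375.15449226,   0.        , 320.84192603],
       [  0.        , 375.15449226, 237.23297318],
       [  0.        ,   0.        ,   1.        ]]), 'pose': array([[-0.34929157,  0.90818011,  0.23066053,  0.29713945],
       [-0.93701327, -0.33886725, -0.08470605,  0.6096725 ],
       [ 0.00123495, -0.24571909,  0.96934029,  0.38393416],
       [ 0.        ,  0.        ,  0.        ,  1.        ]])}
```

View pics/top0.png

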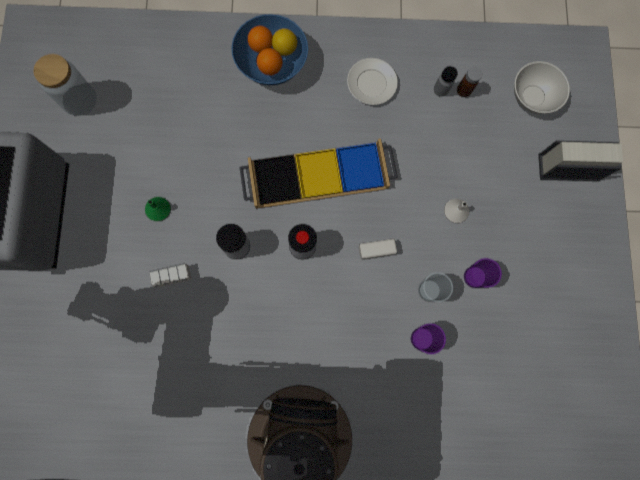

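View pics/side0.png

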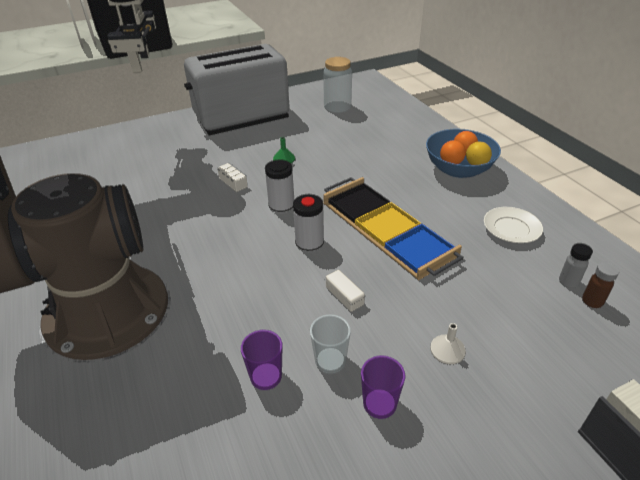

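View pics/wrist0.png

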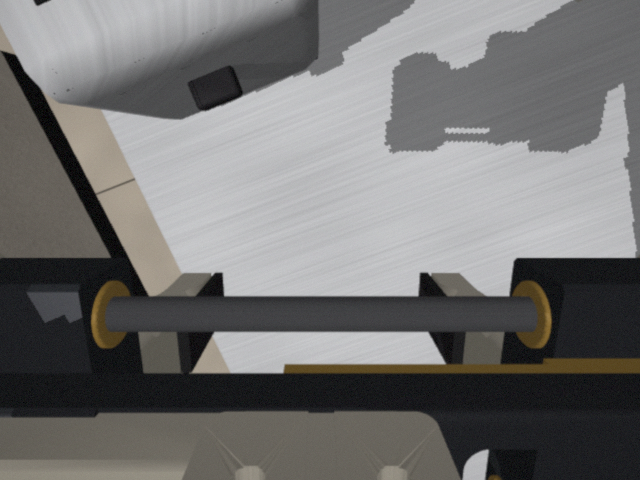

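```bash
cat > h.py <<'E'
import numpy as np, cv2
from plant import readout, vision, r
def ray(cal,u,v):
    K=cal['intrinsics'];P=np.array(cal['pose'])
    d=np.array([(u-K[0,2])/K[0,0],-(v-K[1,2])/K[1,1],-1.])
    return P[:3,3],P[:3,:3]@d
def onz(cal,u,v,z):
    o,d=ray(cal,u,v); return o+d*(z-o[2])/d[2]
def proj(cal,p):
    K=cal['intrinsics'];P=np.array(cal['pose'])
    c=P[:3,:3].T@(np.array(p)-P[:3,3]); return np.array([K[0,2]+K[0,0]*c[0]/-c[2],K[1,2]+K[1,1]*-c[1]/-c[2]])
def tri(rays):
    A=np.zeros((3,3));b=np.zeros(3)
    for o,d in rays:
        d=d/np.linalg.norm(d);M=np.eye(3)-np.outer(d,d);A+=M;b+=M@o
    return np.linalg.solve(A,b)
def blobs(mask,amin=15):
    n,l,s,c=cv2.connectedComponentsWithStats(mask.astype(np.uint8))
    return [(l==i,s[i],c[i]) for i in range(1,n) if s[i][4]>=amin]
def masks(im):
    h=cv2.cvtColor(im,cv2.COLOR_BGR2HSV);H,S,V=h[...,0],h[...,1],h[...,2]
    return dict(red=((H<6)|(H>174))&(S>150)&(V>110),green=(H>45)&(H<80)&(S>100)&(V>40),
      blue=(H>100)&(H<120)&(S>150)&(V>60),yellow=(H>20)&(H<32)&(S>150)&(V>100),black=(V<45),white=(V>190)&(S<50))
E
python3 - <<'E'
from h import *
cal={n:vision.get_calibration(n) for n in('top','side')}
for n in('top','side'):
    im=cv2.imread(f'pics/{n}0.png')
    for k,m in masks(im).items():
        if k=='black' and n=='side': pass
        for mm,s,c in blobs(m,40):
            rr=cv2.minAreaRect(np.argwhere(mm)[:,::-1].astype(np.float32))
            print(n,k,s.tolist(),c.round(1),[np.round(x,1) for x in rr], 'z.022',onz(cal[n],*c,.022)[:2].round(3))
    h=im[130:290] if n=='top' else im
for n,(x,y,w,hh),sc in (('top',(130,180,380,180),2.1),):
    im=cv2.imread(f'pics/{n}0.png')[y:y+hh,x:x+w]
    cv2.imwrite('pics/topcrop.png',cv2.resize(im,None,fx=sc,fy=sc,interpolation=cv2.INTER_CUBIC))
im=cv2.imread('pics/side0.png')[120:310,190:480]; cv2.imwrite('pics/sidecrop.png',cv2.resize(im,None,fx=2.7,fy=2.7,interpolation=cv2.INTER_CUBIC))
E
```

```text
top red [297, 232, 11, 11, 106] [302.  236.9] [array([302., 237.]), array([10., 10.]), np.float64(90.0)] z.022 [0.457 0.005]
top green [145, 197, 26, 24, 456] [157.4 208.8] [array([157.3, 208.8]), array([24.3, 23.4]), np.float64(18.4)] z.022 [0.516 0.352]
top blue [337, 144, 47, 48, 1738] [359.5 167. ] [array([359.6, 166.9]), array([43.3, 41.1]), np.float64(81.3)] z.022 [ 0.636 -0.131]
top yellow [272, 29, 21, 23, 377] [282.   39.7] [array([282.,  40.]), array([22., 20.]), np.float64(90.0)] z.022 [0.973 0.071]
top yellow [295, 149, 48, 49, 1723] [318.7 173.3] [array([318.4, 173.2]), array([44.8, 41.1]), np.float64(80.8)] z.022 [ 0.617 -0.031]
top black [442, 67, 15, 16, 194] [449.   74.3] [array([449. ,  74.5]), array([15., 14.]), np.float64(90.0)] z.022 [ 0.892 -0.36 ]
top black [457, 80, 21, 17, 229] [465.6  88. ] [array([467.,  88.]), array([16., 20.]), np.float64(90.0)] z.022 [ 0.856 -0.401]
top black [5, 137, 64, 133, 4774] [ 42.5 209.1] [array([ 42.8, 207. ]), array([ 50.1, 133.1]), np.float64(11.7)] z.022 [0.508 0.621]
top black [539, 142, 20, 21, 83] [547.7 149.5] [array([547
[... 5036 characters left out ...]
t64(90.0)] z.022 [ 0.867 -0.166]
side white [626, 206, 14, 16, 119] [634.6 213. ] [array([632.5, 213.5]), array([15., 13.]), np.float64(90.0)] z.022 [ 1.143 -0.258]
side white [598, 214, 42, 38, 803] [623.6 229.4] [array([624.6, 227.7]), array([50.2, 22.6]), np.float64(34.7)] z.022 [ 1.071 -0.288]
side white [326, 270, 37, 31, 512] [344.3 284.8] [array([344.3, 284.7]), array([38.5, 14.4]), np.float64(43.4)] z.022 [ 0.44  -0.165]
side white [431, 335, 19, 24, 285] [439.1 345.2] [array([438.8, 344.5]), array([15.4, 23.6]), np.float64(29.4)] z.022 [ 0.521 -0.369]
side white [612, 380, 28, 38, 558] [629.8 395.5] [array([633.5, 396. ]), array([37.5, 23.3]), np.float64(45.0)] z.022 [ 0.734 -0.583]
```

View pics/topcrop.png

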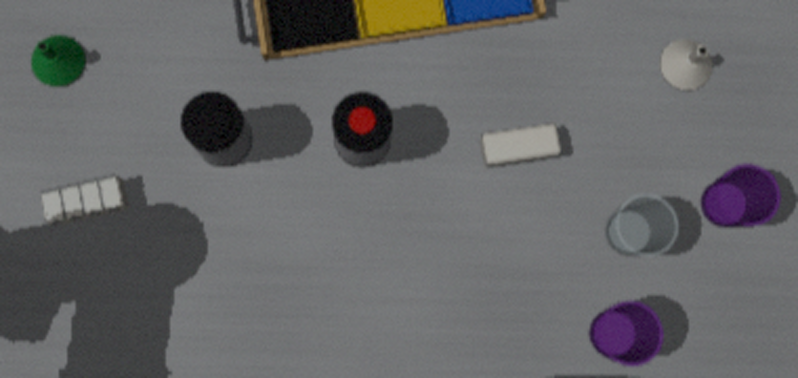

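View pics/sidecrop.png

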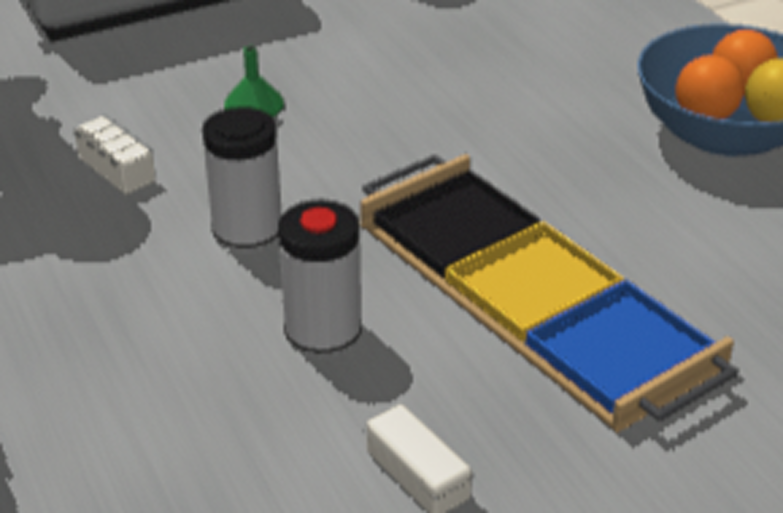

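Candidates in the top view:
- **Mugs:** red button at (302,237); plain, all-black lid at (231,238). I take the red one.
- **Pill boxes:** seamed with four lids at (169,275); smooth at (378,249). I take the seamed one.
- **Funnels:** green at (157,209); white at (456,210). I take the green one.
- **Bays:** black (277,179), yellow (319,173), blue (360,167).

The crops confirm the red button, the seams with tabs, and the green funnel.

```bash
python3 - <<'E'
from h import *
from scipy.spatial.transform import Rotation as Ro
cal={n:vision.get_calibration(n) for n in('top','side')}
t=cv2.imread('pics/top0.png'); s=cv2.imread('pics/side0.png')
print('mug',tri([ray(cal['top'],302,236.9),ray(cal['side'],307.4,200.8)]),onz(cal['top'],302,236.9,.116),onz(cal['side'],307.4,200.8,.116))
# organizer: adaptive threshold in top
g=cv2.cvtColor(t,cv2.COLOR_BGR2GRAY)
for nm,(x0,y0,x1,y1) in dict(org=(140,255,200,295),case=(350,232,405,265)).items():
    m=np.zeros_like(g,bool); 
    for th in (150,165,180):
        m[:]=0; m[y0:y1,x0:x1]=g[y0:y1,x0:x1]>th
        pts=np.argwhere(m)[:,::-1].astype(np.float32)
        if len(pts)<20: continue
        W=np.array([onz(cal['top'],u,v,.035)[:2] for u,v in pts])*1000
        rr=cv2.minAreaRect(W.astype(np.float32)); print(nm,th,len(pts),[np.round(x,1) for x in rr],W.mean(0).round(1))
for k,z in dict(green=(.066,)).items(): pass
for n,im in (('top',t),('side',s)):
    m=masks(im)['green']; b=max(blobs(m),key=lambda b:b[1][4]); p=np.argwhere(b[0])[:,::-1]
    tip=p[p[:,1]<=p[:,1].min()+2].mean(0) ; print(n,'green tip',tip,onz(cal[n],*tip,.065), 'base c',b[2])
crop=cv2.resize(t[190:230,135:185],None,fx=10,fy=10,interpolation=cv2.INTER_NEAREST); cv2.imwrite('pics/fg.png',crop)
st=readout.get_state(); R=Ro.from_euler('xyz',st['eef_rot'],degrees=True).as_matrix(); print(R.round(3))
E
```

```text
mug [0.43899066 0.00472165 0.11624655] [0.4384557  0.00487056 0.116     ] [0.43974298 0.00502362 0.116     ]
org 150 318 [array([358.1, 310.6]), array([27.9, 80.6]), np.float64(14.8)] [359.9 309.1]
case 150 410 [array([ 432.9, -172.8]), array([29.3, 80.1]), np.float64(10.8)] [ 432.7 -172.8]
top green tip [157.5        198.35714286] [0.5304311  0.34082925 0.065     ] base c [157.38596491 208.83991228]
side green tip [282.4 139.2] [0.52158569 0.35395789 0.065     ] base c [283.75527426 153.29535865]
[[-0.     0.937 -0.349]
 [-0.001 -0.349 -0.937]
 [-1.     0.     0.001]]
```

View pics/fg.png

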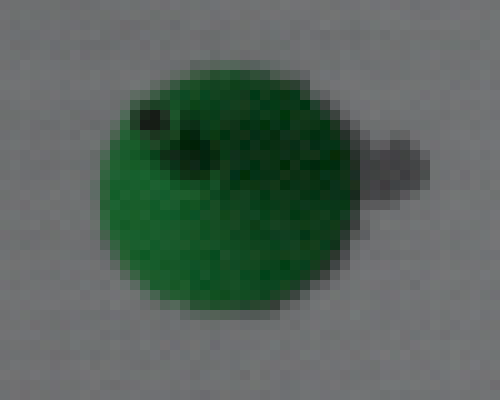

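```bash
python3 -m handwheel '[[[0,-1,0,-1],[0.2,-1,0,-1],[0.4,-1,0,-1],[0.5,-1,0,-1],[0.5,-1,0,-1],[0.5,-1,0,-1],[0.5,-1,0,-1],[0.5,-1,0,-1]]]' 87
python3 -m handwheel '[[[0,0,0,-1],[0,0,0,-1],[0,0,0,-1],[0,0,0,0],[0,0,0,0]]]'
python3 - <<'E'
from h import *
from scipy.spatial.transform import Rotation as Ro
st=readout.get_state(); R=Ro.from_euler('xyz',st['eef_rot'],degrees=True).as_matrix(); print(st['time_s'],st['tcp_pos'],R[:,2].round(3),np.degrees(np.arctan(R[1,2]/R[0,2])))
c=vision.get_calibration('wrist'); im=vision.capture('wrist'); cv2.imwrite('pics/w1.png',im); np.save('w1.npy',c['pose'])
E
```

```text
time_s: 0.95
tcp_pos: [0.3591, 0.3031, 0.221]
eef_rot: [19.2, 89.6, -132.4]
contact_force: [1.0, 1.0, 0.7]
gripper_width: 0.0872
time_s: 1.45
tcp_pos: [0.3605, 0.2961, 0.2211]
eef_rot: [15.1, 89.6, -152.5]
contact_force: [-0.2, 1.0, 0.4]
gripper_width: 0.0875
1.45 [0.36053418 0.2960573  0.22110902] [-0.977 -0.215  0.007] 12.404849358386342
```

```bash
python3 - <<'E'
from h import *
cal={n:vision.get_calibration(n) for n in('top','side')}
print(onz(cal['top'],150.2,202,.066),onz(cal['side'],282.4,138.2,.066), proj(cal['side'],onz(cal['top'],150.2,202,.066)))
E
```

```text
[0.52100509 0.35647256 0.066     ] [0.52301001 0.35728801 0.066     ] [281.82419424 138.50352552]
```

View pics/w1.png

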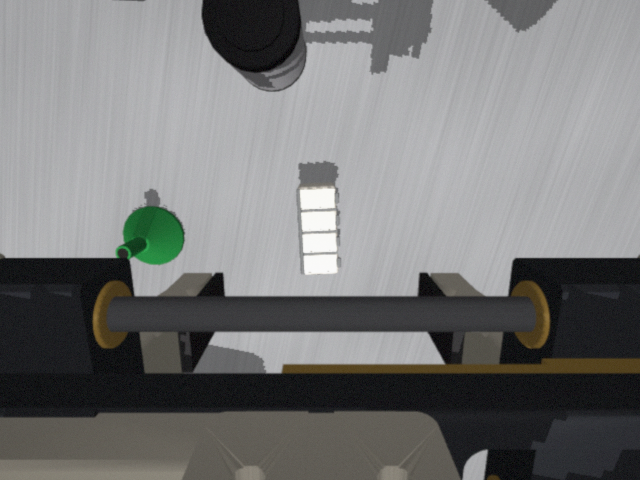

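The wrist view shows the four-lid organizer at about (319,230), the green spout tip at (123,253) and the plain mug at (252,30), all clear of the fingers.

```bash
python3 - <<'E'
from h import *
c=dict(vision.get_calibration('wrist')); c['pose']=np.load('w1.npy')
im=cv2.imread('pics/w1.png'); g=cv2.cvtColor(im,cv2.COLOR_BGR2GRAY)
for th in (215,230,240):
    m=np.zeros_like(g,bool); m[175:285,290:350]=g[175:285,290:350]>th
    m=cv2.morphologyEx(m.astype(np.uint8),cv2.MORPH_OPEN,np.ones((7,7)))
    p=np.argwhere(m)[:,::-1].astype(np.float32)
    W=(np.array([onz(c,u,v,.035)[:2] for u,v in p])*1000).astype(np.float32)
    print(th,len(p),[np.round(x,1) for x in cv2.minAreaRect(W)],W.mean(0), p.min(0),p.max(0))
print('funnel',onz(c,123,253,.066))
m=masks(im)['green'];
E
```

```text
215 2456 [array([357.8, 312.7]), array([31.1, 82. ]), np.float64(14.8)] [358.06625 311.6596 ] [300. 189.] [336. 273.]
230 2348 [array([357.8, 312.2]), array([30.7, 80.9]), np.float64(14.2)] [358.19302 310.95114] [301. 189.] [335. 272.]
240 2182 [array([357.7, 312.2]), array([30.1, 80.5]), np.float64(14.8)] [358.01315 310.65894] [301. 189.] [335. 272.]
funnel [0.52105809 0.35961407 0.066     ]
```

```bash
python3 -m handwheel '[[[-0.06,0.4,0,0.45],[0,0,-1,0],[0,0,-1,0],[0,0,-1,0],[0,0,-1,0],[0,0,0,0],[0,0,0,0]]]' 65
```

```text
time_s: 2.2
tcp_pos: [0.3584, 0.3197, 0.0589]
eef_rot: [-62.7, 89.9, 133.3]
contact_force: [-0.6, 0.6, 1.8]
gripper_width: 0.065
```

```bash
python3 -m handwheel '[[[0,-0.19,0,0],[0,0,-0.6,0],[0,0,-0.5,0],[0,0,0,0],[0,0,0,0]]]'
python3 - <<'E'
from h import *
from scipy.spatial.transform import Rotation as Ro
st=readout.get_state(); R=Ro.from_euler('xyz',st['eef_rot'],degrees=True).as_matrix(); print(st['time_s'],st['tcp_pos'],np.degrees(np.arctan(R[1,2]/R[0,2])))
E
```

```text
time_s: 2.7
tcp_pos: [0.3617, 0.3177, 0.0235]
eef_rot: [-129.0, 89.1, 67.4]
contact_force: [-0.7, -0.2, -0.0]
gripper_width: 0.0651
2.7 [0.36174992 0.31771825 0.0234997 ] 16.344202549909205
```

```bash
python3 -m handwheel '[[[0,0,0,0],[0,0,0,0]]]'; python3 -m handwheel '[[[0,0,0,0]]]';python3 -m handwheel '[[[-0.08,-0.14,0,-0.3],[0,0,0,0],[0,0,0,0]]]'
```

```text
time_s: 2.9
tcp_pos: [0.3627, 0.3193, 0.0266]
eef_rot: [-130.5, 88.8, 65.9]
contact_force: [0.5, -0.3, 0.3]
gripper_width: 0.065
time_s: 3.0
tcp_pos: [0.363, 0.3198, 0.0276]
eef_rot: [-130.8, 88.7, 65.6]
contact_force: [0.8, 0.2, 0.5]
gripper_width: 0.0647
time_s: 3.3
tcp_pos: [0.3597, 0.314, 0.0285]
eef_rot: [-130.7, 88.6, 64.0]
contact_force: [-0.5, -0.0, 0.9]
gripper_width: 0.0649
```

```bash
python3 -m handwheel '[[[-0.04,-0.05,-0.4,0],[0,0,-0.03,0],[0,0,-0.03,0]]]'
```

```text
time_s: 3.6
tcp_pos: [0.3583, 0.3123, 0.0103]
eef_rot: [-131.3, 88.6, 63.5]
contact_force: [0.1, 0.3, -0.1]
gripper_width: 0.0651
```

```bash
python3 -m handwheel '[[[0,0,0.03,0],[0,0,-0.02,0],[0,0,-0.02,0],[0,0,-0.02,0],[0,0,-0.02,0]]]' 0 20
python3 - <<'E'
from h import *
from scipy.spatial.transform import Rotation as Ro
st=readout.get_state(); R=Ro.from_euler('xyz',st['eef_rot'],degrees=True).as_matrix(); print(st['time_s'],st['tcp_pos'],st['contact_force'],R[:,0].round(3),np.degrees(np.arctan(R[1,2]/R[0,2])))
im=vision.capture('wrist'); cv2.imwrite('pics/w2.png',im)
E
```

```text
time_s: 4.1
tcp_pos: [0.3588, 0.3132, 0.0098]
eef_rot: [-131.9, 88.5, 62.9]
contact_force: [-5.1, -1.9, 18.3]
gripper_width: 0.0357
4.1 [0.35877372 0.31318952 0.00984401] [-5.09224741 -1.93690982 18.34263717] [ 0.012  0.023 -1.   ] 14.805489902169654
```

View pics/w2.png

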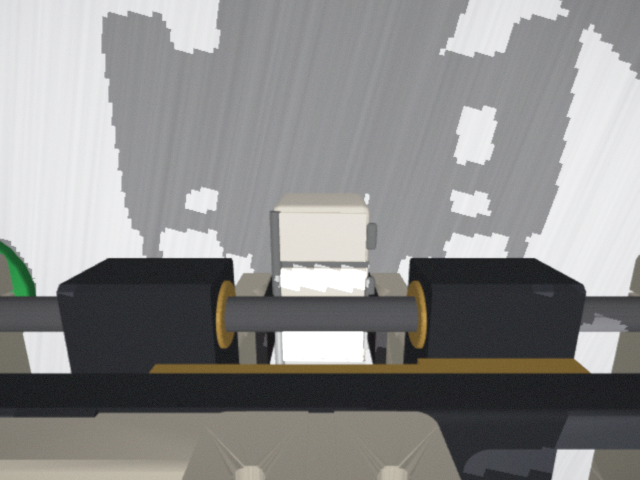

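```bash
python3 -m handwheel '[[[0,0,0.3,0],[0,0,1,0.8],[0,0,1,1],[0,0,1,1],[0,0,1,1],[0.2,-0.3,0.3,1],[0.5,-0.7,0,1],[0.5,-0.7,0,1]]]'
python3 - <<'E'
from h import *
st=readout.get_state(); print(st['joints'].round(1) if hasattr(st['joints'],'round') else st['joints'])
E
```

```text
time_s: 4.95
tcp_pos: [0.4053, 0.2433, 0.2023]
eef_rot: [-146.0, 88.6, 84.4]
contact_force: [0.7, 1.5, -0.1]
gripper_width: 0.0361
[ 54.3   1.7 -26.3  -0.8 -60.8  -3.5]
```

```bash
python3 -m handwheel '[[[0.5,-0.7,0,1],[0.6,-0.75,0,1],[0.6,-0.75,0,1],[0.6,-0.75,0,1],[0.6,-0.75,0,1],[0.6,-0.75,0,1],[0.6,-0.75,0,1],[0.4,-0.5,0,1]]]'
python3 -m handwheel '[[[0,0,0,1],[0,0,0,1],[0,0,0,0]]]'
python3 - <<'E'
from h import *
from scipy.spatial.transform import Rotation as Ro
st=readout.get_state(); R=Ro.from_euler('xyz',st['eef_rot'],degrees=True).as_matrix(); print(st['time_s'],st['tcp_pos'],R[:,0].round(3),np.degrees(np.arctan2(R[1,2],R[0,2])),np.array(st['joints']).round(1))
c=vision.get_calibration('wrist');im=vision.capture('wrist'); cv2.imwrite('pics/w3.png',im);np.save('w3.npy',c['pose'])
cv2.imwrite('pics/t3.png',vision.capture('top'))
E
```

```text
time_s: 5.75
tcp_pos: [0.59, 0.0043, 0.2027]
eef_rot: [-148.5, 88.4, 123.7]
contact_force: [0.3, 0.6, -0.2]
gripper_width: 0.0357
time_s: 6.05
tcp_pos: [0.5913, -0.0001, 0.2003]
eef_rot: [-142.1, 88.3, 140.3]
contact_force: [-0.1, 0.0, -1.1]
gripper_width: 0.0359
6.05 [ 5.91266680e-01 -5.63481144e-05  2.00296761e-01] [-0.023  0.019 -1.   ] -77.66527183488753 [ 17.9  14.6 -10.7  -1.6 -65.7  85.1]
```

View pics/w3.png

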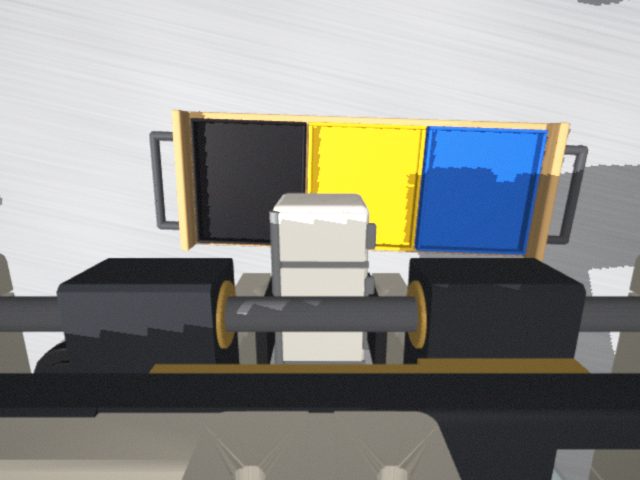

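View pics/t3.png

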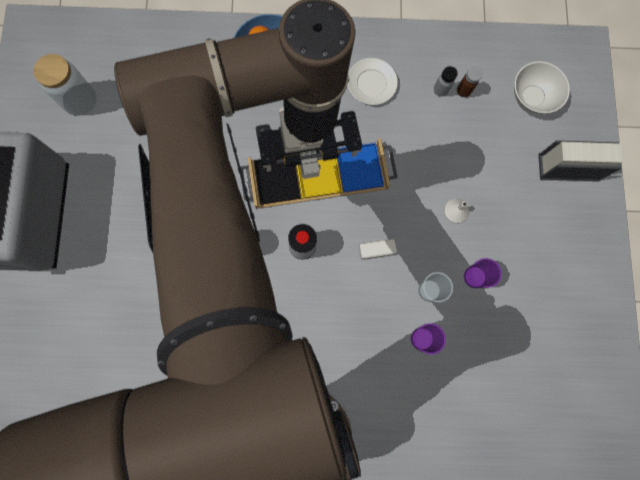

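```bash
python3 - <<'E'
from h import *
c=dict(vision.get_calibration('wrist')); c['pose']=np.load('w3.npy')
im=cv2.imread('pics/w3.png'); h=cv2.cvtColor(im,cv2.COLOR_BGR2HSV)
H,S,V=[h[...,i] for i in range(3)]
for n,m in dict(blue=(H>95)&(H<125)&(S>120),yellow=(H>20)&(H<35)&(S>180)).items():
    m=m.copy(); m[270:]=0; m[:,:300]=0
    b=max(blobs(m),key=lambda b:b[1][4]); p=np.argwhere(b[0])[:,::-1]
    W=(np.array([onz(c,u,v,.022)[:2] for u,v in p])*1000).astype(np.float32)
    rr=cv2.minAreaRect(W); print(n,b[1],[np.round(x,1) for x in rr]); print(cv2.boxPoints(rr).round(1).tolist())
E
```

```text
blue [  415   127   133   128 14385] [array([ 638.5, -127.7]), array([111. , 101.9]), np.float64(10.3)]
[[574.7000122070312, -87.5999984741211], [593.0, -187.8000030517578], [702.2000122070312, -167.89999389648438], [683.9000244140625, -67.69999694824219]]
yellow [  308   123   118   128 10243] [array([620. , -27.6]), array([110.6,  99.3]), np.float64(10.3)]
[[556.7000122070312, 11.399999618530273], [574.4000244140625, -86.30000305175781], [683.2999877929688, -66.5999984741211], [665.5999755859375, 31.100000381469727]]
```

```bash
python3 -m handwheel '[[[0.65,-0.7,0,-0.4],[0,0,-0.8,0],[0,0,-1,0],[0,0,-1,0],[0,0,-0.5,0],[0,0,0,0]]]'
python3 - <<'E'
from h import *
from scipy.spatial.transform import Rotation as Ro
st=readout.get_state(); R=Ro.from_euler('xyz',st['eef_rot'],degrees=True).as_matrix(); print(st['time_s'],st['tcp_pos'],R[:,0].round(3),np.degrees(np.arctan2(R[1,2],R[0,2])),np.array(st['joints']).round(1))
c=vision.get_calibration('wrist');im=vision.capture('wrist'); cv2.imwrite('pics/w4.png',im);np.save('w4.npy',c['pose'])
cv2.imwrite('pics/s4.png',vision.capture('side'))
E
```

```text
time_s: 6.75
tcp_pos: [0.6184, -0.0262, 0.0676]
eef_rot: [-155.1, 88.5, 124.4]
contact_force: [0.1, 0.5, 0.0]
gripper_width: 0.0358
6.75 [ 0.61839335 -0.02615055  0.06755713] [-0.015  0.022 -1.   ] -80.54794788017267 [ 14.7  23.9 -16.1  -1.8 -50.4  85.9]
```

View pics/w4.png

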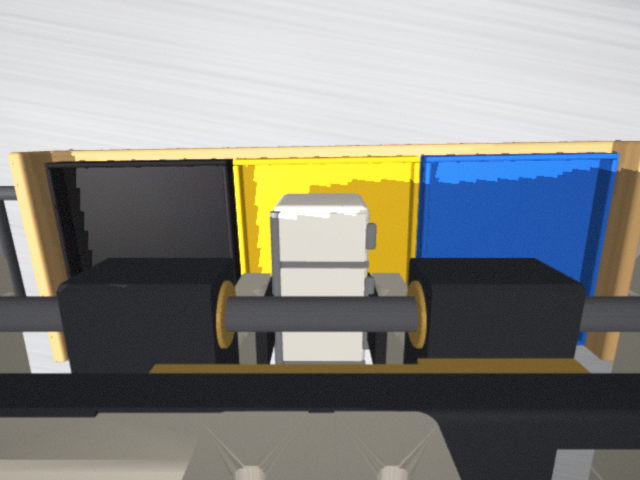

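View pics/s4.png

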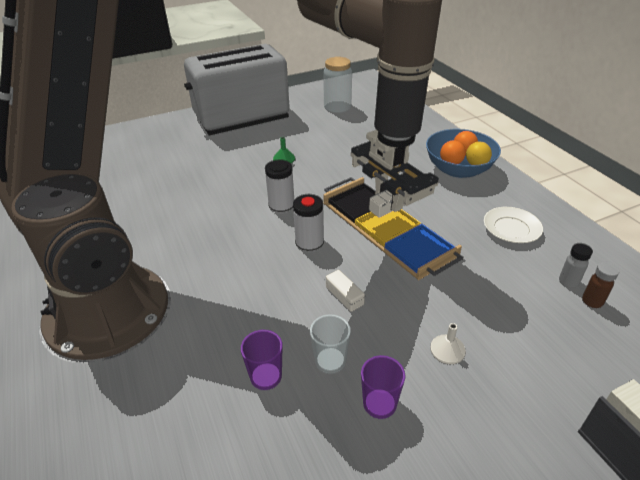

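```bash
python3 -m handwheel '[[[0,-0.07,-0.5,0],[0,0,-0.3,0],[0,0,-0.1,0],[0,0,0,0]]]'; python3 -m handwheel '[[[0,0,-0.1,0],[0,0,-0.05,0]]]'
```

```text
time_s: 7.25
tcp_pos: [0.6251, -0.0273, 0.0408]
eef_rot: [169.7, 88.6, 89.2]
contact_force: [-0.4, 0.1, -0.3]
gripper_width: 0.0357
time_s: 7.45
tcp_pos: [0.6264, -0.0269, 0.0366]
eef_rot: [162.3, 88.6, 81.9]
contact_force: [0.1, -0.6, -0.7]
gripper_width: 0.036
```

```bash
python3 -m handwheel '[[[-0.22,-0.09,-0.1,0],[-0.02,-0.01,-0.1,0],[-0.02,-0.01,-0.05,0]]]'; python3 -m handwheel '[[[-0.02,-0.01,-0.05,0],[-0.02,-0.01,-0.05,0]]]'
```

```text
time_s: 7.75
tcp_pos: [0.6155, -0.0315, 0.0267]
eef_rot: [159.3, 88.6, 78.9]
contact_force: [0.1, 0.3, 0.4]
gripper_width: 0.0361
time_s: 7.95
tcp_pos: [0.6136, -0.0326, 0.0223]
eef_rot: [159.7, 88.6, 79.3]
contact_force: [-0.3, -0.0, -0.4]
gripper_width: 0.0359
```

```bash
python3 -m handwheel '[[[0.1,0.04,-0.05,0],[0,0,-0.05,0]]]'; python3 -m handwheel '[[[0,0,-0.05,0],[0,0,-0.02,0]]]'
```

```text
time_s: 8.15
tcp_pos: [0.6161, -0.0317, 0.0206]
eef_rot: [167.3, 88.7, 86.9]
contact_force: [-9.3, 5.1, 27.9]
gripper_width: 0.0358
time_s: 8.35
tcp_pos: [0.6164, -0.0316, 0.0208]
eef_rot: [165.3, 88.7, 85.0]
contact_force: [0.5, 0.4, -0.7]
gripper_width: 0.0363
```

```bash
python3 -m handwheel '[[[0,0,-0.06,0],[0,0,-0.04,0]]]'; python3 -m handwheel '[[[0,0,0,0],[0,0,0,0],[0,0,0,0]]]' 46
```

```text
time_s: 8.55
tcp_pos: [0.6166, -0.0315, 0.0207]
eef_rot: [163.6, 88.8, 83.4]
contact_force: [-7.7, -0.3, 14.8]
gripper_width: 0.0359
time_s: 8.85
tcp_pos: [0.6178, -0.0311, 0.0212]
eef_rot: [158.5, 88.7, 78.3]
contact_force: [-0.5, 0.4, -0.6]
gripper_width: 0.0455
```

```bash
python3 -m handwheel '[[[0,0,0.3,0],[0,0,0.8,0],[0,0,1,0],[0,0,1,0],[0,0,1,0],[-0.2,0.7,0.5,0],[-0.4,0.8,0,0],[-0.4,0.8,0,0]]]'; python3 -m handwheel '[[[-0.3,0.9,0,0],[-0.3,0.9,0,0],[-0.3,0.9,0,0],[-0.3,0.9,0,0],[-0.3,0.9,0,0]]]' 60
python3 - <<'E'
from h import *
cv2.imwrite('pics/s5.png',vision.capture('side'));t=vision.capture('top');cv2.imwrite('pics/t5.png',t)
st=readout.get_state(); print(st['tcp_pos'],st['eef_rot'],st['time_s'])
E
```

```text
time_s: 9.65
tcp_pos: [0.5768, 0.0591, 0.2159]
eef_rot: [158.9, 88.8, 78.4]
contact_force: [-0.2, 1.0, 0.5]
gripper_width: 0.0457
time_s: 10.15
tcp_pos: [0.514, 0.245, 0.2219]
eef_rot: [147.4, 88.5, 66.7]
contact_force: [1.0, -0.5, 0.5]
gripper_width: 0.0601
[0.51365318 0.2471816  0.22177978] [147.43530183  88.48563712  67.01846259] 10.25
```

View pics/s5.png

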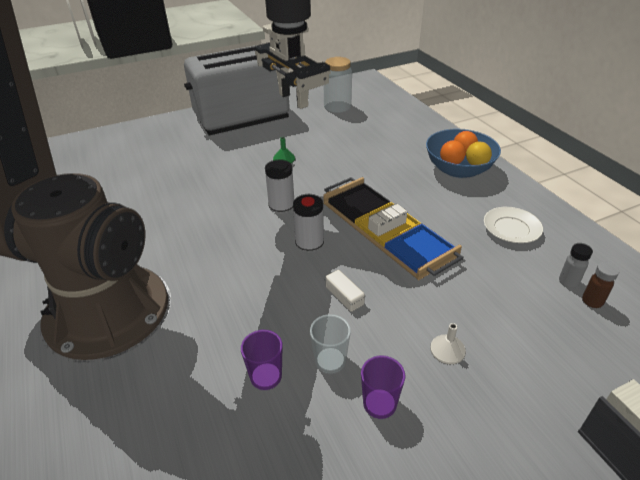

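View pics/t5.png

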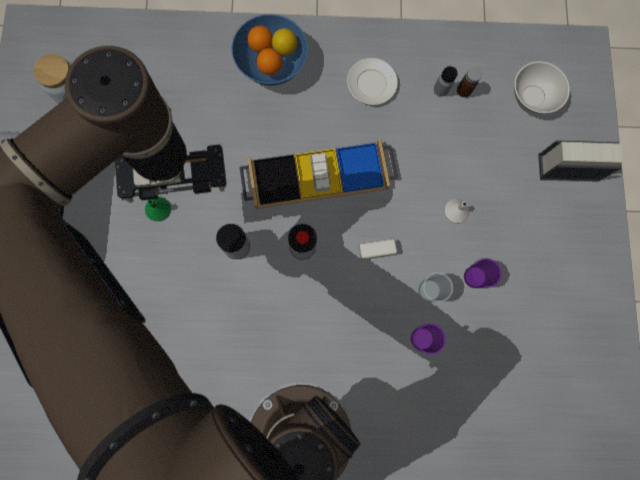

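The organizer sits in the yellow bay, centred and flat, at (321,171) in the top view. Next is the green funnel.

```bash
python3 -m handwheel '[[[0,0.8,-0.3,0],[0.1,0.7,-0.5,0],[0.1,0.4,-0.8,0],[0,0,-0.8,0],[0,0,0,0]]]' 50
python3 - <<'E'
from h import *
c=vision.get_calibration('wrist');im=vision.capture('wrist'); cv2.imwrite('pics/w6.png',im);np.save('w6.npy',c['pose'])
st=readout.get_state(); print(st['tcp_pos'],st['eef_rot'],st['time_s'])
E
```

```text
time_s: 10.75
tcp_pos: [0.5226, 0.3269, 0.1281]
eef_rot: [141.7, 88.1, 61.4]
contact_force: [0.2, -1.3, -0.6]
gripper_width: 0.0502
[0.52397219 0.32773072 0.13069548] [138.90408118  87.96631123  58.6635173 ] 10.8
```

View pics/w6.png

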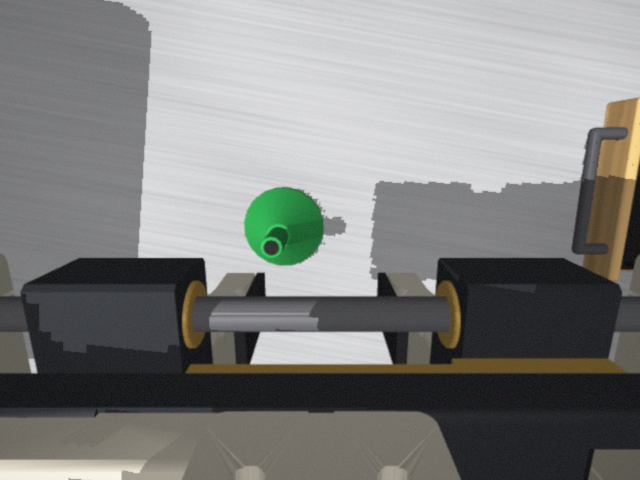

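```bash
python3 - <<'E'
from h import *
from scipy.spatial.transform import Rotation as Ro
c=dict(vision.get_calibration('wrist')); c['pose']=np.load('w6.npy')
im=cv2.imread('pics/w6.png')
b=max(blobs(masks(im)['green']),key=lambda b:b[1][4]); print(b[1])
print(onz(c,271,247,.066), 'mouth',onz(c,284,226,.004))
st=readout.get_state(); R=Ro.from_euler('xyz',st['eef_rot'],degrees=True).as_matrix(); print(st['tcp_pos'],R[:,0].round(3), (np.array(st['tcp_pos'])-.0188*R[:,0]).round(4),R[:,2].round(2))
E
```

```text
[ 245  188   78   77 4612]
[0.52170984 0.35965892 0.066     ] mouth [0.52242263 0.35930413 0.004     ]
[0.52397219 0.32773072 0.13069548] [ 0.018  0.03  -0.999] [0.5236 0.3272 0.1495] [ 0.17 -0.99 -0.03]
```

```bash
python3 -m handwheel '[[[-0.05,0.78,0,0],[-0.02,0,-0.3,0],[-0.02,0,-0.5,0],[0,0,-0.2,0],[-0.02,0,-0.05,0],[-0.02,0,-0.05,0]]]'
```

```text
time_s: 11.4
tcp_pos: [0.5246, 0.3606, 0.0983]
eef_rot: [133.0, 87.2, 52.7]
contact_force: [0.5, -0.1, -0.6]
gripper_width: 0.0502
```

```bash
python3 -m handwheel '[[[-0.08,-0.03,-0.8,0],[-0.02,-0.02,-0.7,0],[-0.02,0,-0.1,0]]]'; python3 -c "
from h import *
from scipy.spatial.transform import Rotation as Ro
st=readout.get_state(); R=Ro.from_euler('xyz',st['eef_rot'],degrees=True).as_matrix(); print(R[:,0].round(3), (np.array(st['tcp_pos'])-.0188*R[:,0]).round(4),np.array(st['joints']).round(1))"
```

```text
time_s: 11.7
tcp_pos: [0.5222, 0.3599, 0.0382]
eef_rot: [131.8, 86.7, 51.5]
contact_force: [-0.2, -0.6, 0.1]
gripper_width: 0.05
[ 0.036  0.045 -0.998] [0.5215 0.359  0.0569] [ 52.2  25.1 -20.    0.1 -41.6  47.4]
```

```bash
python3 -m handwheel '[[[-0.02,-0.02,-0.1,0],[-0.02,-0.02,-0.03,0],[-0.02,-0.02,-0.03,0],[0,0,-0.03,0],[0,0,0,0]]]' 0 12
```

```text
time_s: 12.2
tcp_pos: [0.5218, 0.3591, 0.0352]
eef_rot: [131.0, 86.4, 50.7]
contact_force: [0.7, 0.6, 0.4]
gripper_width: 0.0156
```

```bash
python3 -m handwheel '[[[0,0,0.4,0],[0,0,0.8,0],[0,0,0.8,0]]]'; python3 - <<'E'
from h import *
c=vision.get_calibration('wrist');im=vision.capture('wrist'); cv2.imwrite('pics/w7.png',im)
cv2.imwrite('pics/s7.png',vision.capture('side')[60:300,150:470])
st=readout.get_state(); print(st['tcp_pos'],st['eef_rot'],st['time_s'],st['gripper_width'])
E
```

```text
time_s: 12.5
tcp_pos: [0.5194, 0.3566, 0.1132]
eef_rot: [131.7, 86.9, 51.3]
contact_force: [0.3, 0.6, 0.2]
gripper_width: 0.0136
[0.5218537  0.35902321 0.1176629 ] [130.70051197  86.34517205  50.43028936] 12.6 0.013538021360049956
```

View pics/w7.png

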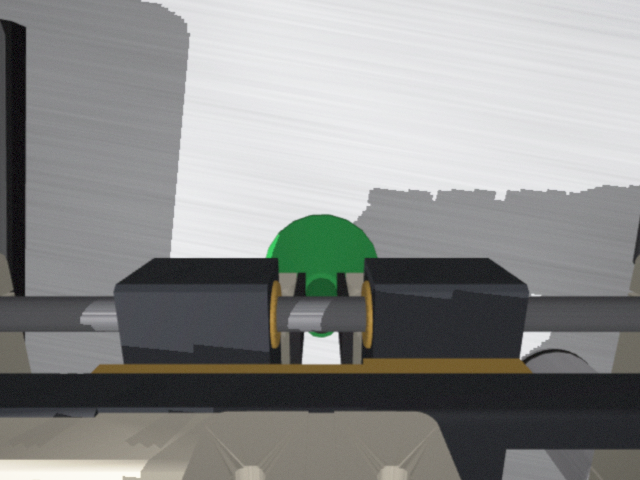

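View pics/s7.png

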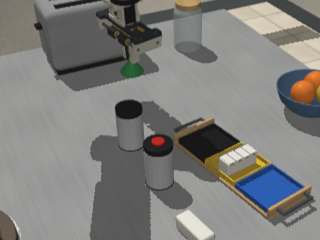

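```bash
python3 -m handwheel '[[[0.1,-0.5,0.2,0],[0.27,-1,0,0],[0.27,-1,0,0],[0.27,-1,0,0],[0.27,-1,0,0],[0.27,-1,0,0],[0.27,-1,0,0],[0.2,-0.7,0,0]]]'; python3 -m handwheel '[[[0,0,-0.1,0]]]'
```

```text
time_s: 13.4
tcp_pos: [0.598, 0.0607, 0.1276]
eef_rot: [130.8, 86.2, 50.9]
contact_force: [1.7, -0.4, -0.2]
gripper_width: 0.0134
time_s: 13.5
tcp_pos: [0.5985, 0.0568, 0.1238]
eef_rot: [130.4, 86.2, 50.4]
contact_force: [-0.6, 0.0, -0.5]
gripper_width: 0.0135
```

```bash
python3 -m handwheel '[[[0.01,0.37,-0.2,0],[0,0,-0.6,0],[0,0,-0.5,0],[0,0,-0.1,0]]]'
python3 - <<'E'
from h import *
c=vision.get_calibration('wrist');im=vision.capture('wrist'); cv2.imwrite('pics/w8.png',im);
cv2.imwrite('pics/s8.png',vision.capture('side')[60:300,150:470])
st=readout.get_state(); print(st['tcp_pos'],st['eef_rot'],st['time_s'],st['gripper_width'])
E
```

```text
time_s: 13.9
tcp_pos: [0.5981, 0.0723, 0.0657]
eef_rot: [130.3, 86.1, 50.1]
contact_force: [-0.7, 0.0, -0.8]
gripper_width: 0.0136
[0.59896834 0.07241196 0.06721527] [129.48747883  86.02293371  49.28468843] 14.0 0.013439445916628302
```

View pics/w8.png

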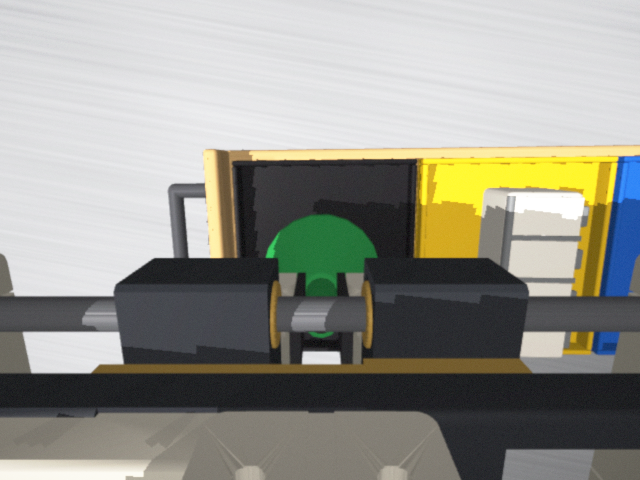

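View pics/s8.png

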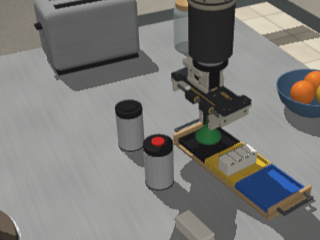

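```bash
python3 -m handwheel '[[[-0.02,0,-0.3,0],[-0.02,0,-0.1,0],[-0.02,0,-0.08,0]]]';python3 -m handwheel '[[[-0.02,0,-0.08,0],[-0.02,0,-0.06,0]]]'
```

```text
time_s: 14.3
tcp_pos: [0.598, 0.0742, 0.0491]
eef_rot: [127.8, 85.8, 47.7]
contact_force: [-0.3, 0.0, 0.5]
gripper_width: 0.0135
time_s: 14.5
tcp_pos: [0.5987, 0.0755, 0.046]
eef_rot: [125.7, 85.5, 45.7]
contact_force: [-4.1, 3.2, 17.2]
gripper_width: 0.0143
```

```bash
python3 -m handwheel '[[[-0.02,0,-0.06,0],[-0.02,0,-0.06,0]]]'
```

```text
time_s: 14.7
tcp_pos: [0.5993, 0.0764, 0.0456]
eef_rot: [123.3, 85.3, 43.4]
contact_force: [-6.8, 0.2, 17.3]
gripper_width: 0.0141
```

```bash
python3 -m handwheel '[[[0,-0.15,0.03,0],[0,-0.03,-0.05,0],[0,-0.02,-0.05,0]]]'
```

```text
time_s: 15.0
tcp_pos: [0.6017, 0.0695, 0.0462]
eef_rot: [121.5, 84.9, 41.7]
contact_force: [-4.2, 6.1, 15.8]
gripper_width: 0.0135
```

```bash
python3 -m handwheel '[[[-0.02,0,-0.02,0],[-0.02,0,0,0],[-0.02,0,0,0]]]' 40; python3 -m handwheel '[[[-0.03,0,0.3,0],[-0.03,0,0.8,0],[-0.03,0,1,0],[0,0,1,0],[-0.2,0,0.8,0],[-0.9,-0.3,0.2,0]]]' 87
python3 - <<'E'
from h import *
from scipy.spatial.transform import Rotation as Ro
cv2.imwrite('pics/s9.png',vision.capture('side'));cv2.imwrite('pics/t9.png',vision.capture('top'))
st=readout.get_state(); R=Ro.from_euler('xyz',st['eef_rot'],degrees=True).as_matrix(); print(st['time_s'],st['tcp_pos'],R[:,0].round(3),R[:,2].round(3),np.array(st['joints']).round(1))
E
```

```text
time_s: 15.3
tcp_pos: [0.5996, 0.0697, 0.0451]
eef_rot: [121.4, 84.8, 41.6]
contact_force: [0.6, -0.5, 0.2]
gripper_width: 0.0323
time_s: 15.9
tcp_pos: [0.5501, 0.0563, 0.2144]
eef_rot: [122.0, 85.3, 42.1]
contact_force: [-0.8, -0.1, -0.8]
gripper_width: 0.0802
16.0 [0.54476086 0.05456428 0.21336176] [ 0.058  0.056 -0.997] [ 0.176 -0.983 -0.045] [ 25.1   6.9 -18.8  -1.7 -60.   75.7]
```

View pics/s9.png

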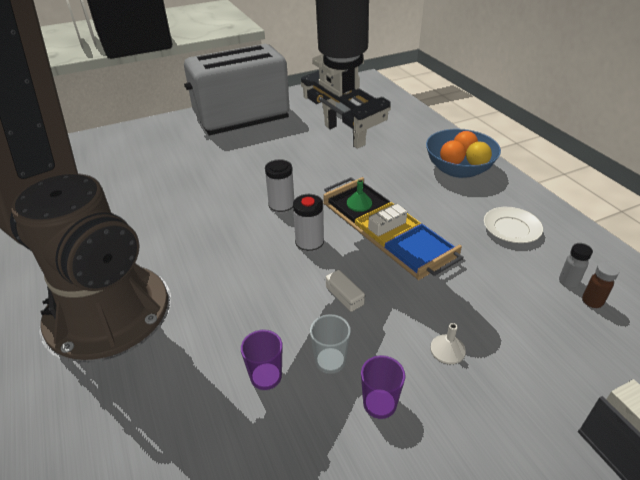

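View pics/t9.png

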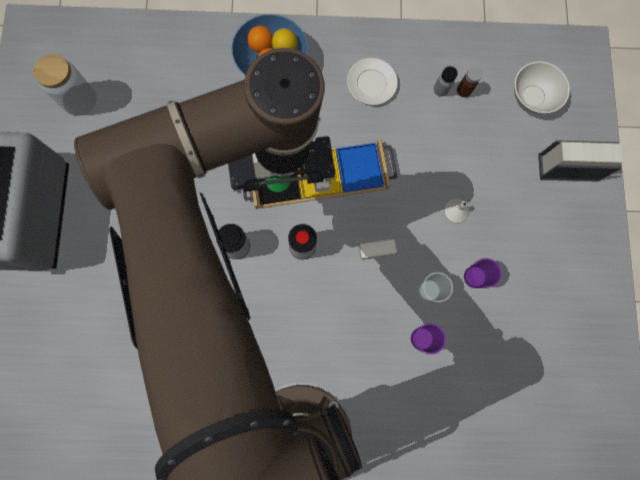

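```bash
python3 -m handwheel '[[[-0.9,-0.4,0,0],[-0.8,-0.4,-0.4,0],[-0.5,-0.3,-0.6,0],[-0.03,0,-0.03,0]]]'
python3 - <<'E'
from h import *
from scipy.spatial.transform import Rotation as Ro
c=vision.get_calibration('wrist');im=vision.capture('wrist'); cv2.imwrite('pics/w10.png',im);
b=blobs(masks(im)['red']); 
for x in b: print(x[1:],onz(c,*x[2],.116))
st=readout.get_state(); R=Ro.from_euler('xyz',st['eef_rot'],degrees=True).as_matrix(); print(st['time_s'],st['tcp_pos'],R[:,0].round(3),R[:,2].round(3),np.array(st['joints']).round(1))
E
```

```text
time_s: 16.4
tcp_pos: [0.452, 0.009, 0.173]
eef_rot: [123.2, 85.2, 43.2]
contact_force: [0.4, 0.1, 0.4]
gripper_width: 0.0873
(array([ 303,  261,   46,   36, 1332], dtype=int32), array([325.44594595, 279.84159159])) [0.44076762 0.0071073  0.116     ]
16.45 [0.4539333  0.00961839 0.17447091] [ 0.063  0.057 -0.996] [ 0.177 -0.983 -0.045] [ 24.9  -0.6 -32.3  -1.8 -53.6  76.3]
```

View pics/w10.png

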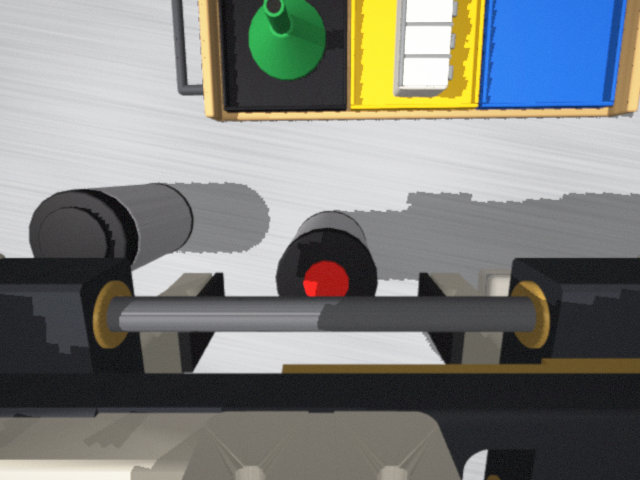

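```bash
python3 -m handwheel '[[[-0.38,-0.1,0,0],[-0.04,-0.01,-0.4,0],[-0.04,-0.01,-0.1,0]]]'
```

```text
time_s: 16.75
tcp_pos: [0.4387, 0.0058, 0.1573]
eef_rot: [120.2, 84.9, 40.4]
contact_force: [0.1, 0.0, 0.4]
gripper_width: 0.0867
```

```bash
python3 -m handwheel '[[[-0.03,-0.01,-0.6,0],[-0.03,-0.01,-0.8,0],[-0.03,-0.01,-0.6,0],[-0.03,-0.01,-0.05,0]]]'
```

```text
time_s: 17.15
tcp_pos: [0.4394, 0.0063, 0.077]
eef_rot: [118.0, 84.5, 38.3]
contact_force: [-0.1, -0.3, 0.9]
gripper_width: 0.0871
```

```bash
python3 -m handwheel '[[[-0.02,-0.01,-0.3,0],[-0.02,-0.01,-0.08,0]]]'; python3 -m handwheel '[[[-0.03,-0.01,-0.03,0],[-0.03,-0.01,-0.03,0],[-0.03,0,-0.03,0],[-0.03,0,-0.02,0],[-0.03,0,-0.02,0]]]' 40 25
```

```text
time_s: 17.35
tcp_pos: [0.4401, 0.0064, 0.0632]
eef_rot: [117.4, 84.5, 37.7]
contact_force: [0.6, -0.4, 0.6]
gripper_width: 0.0874
time_s: 17.85
tcp_pos: [0.4381, 0.0066, 0.0622]
eef_rot: [115.4, 84.1, 35.9]
contact_force: [3.0, -2.9, 4.5]
gripper_width: 0.0641
```

```bash
python3 -m handwheel '[[[-0.03,0,0.3,0],[-0.03,0,0.6,0],[-0.03,0,0.6,0],[0,0,0.4,0]]]' 
python3 - <<'E'
from h import *
from scipy.spatial.transform import Rotation as Ro
cv2.imwrite('pics/s11.png',vision.capture('side'))
st=readout.get_state(); R=Ro.from_euler('xyz',st['eef_rot'],degrees=True).as_matrix(); print(st['time_s'],st['tcp_pos'],R[:,0].round(3),R[:,2].round(3),st['contact_force'],st['gripper_width'])
E
```

```text
time_s: 18.25
tcp_pos: [0.4297, 0.0054, 0.1374]
eef_rot: [117.5, 84.6, 37.9]
contact_force: [0.3, -0.6, -2.0]
gripper_width: 0.0641
18.3 [0.43106169 0.00574193 0.139536  ] [ 0.077  0.059 -0.995] [ 0.182 -0.982 -0.044] [ 1.53834905 -0.09657648  1.09569419] 0.06450957874318529
```

View pics/s11.png

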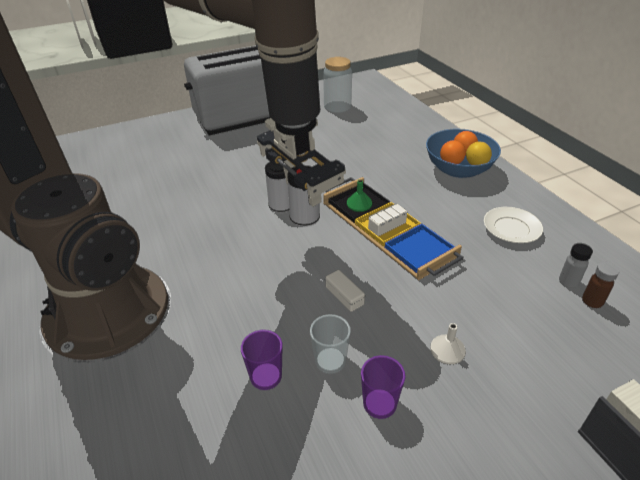

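```bash
python3 -m handwheel '[[[0.3,-0.2,0,0],[0.7,-0.47,0,0],[0.8,-0.53,0,0],[0.8,-0.53,0,0],[0.8,-0.53,0,0],[0.7,-0.47,0,0],[0.4,-0.27,0,0],[0.15,-0.1,0,0]]]'; python3 -m handwheel '[[[-0.02,0,-0.05,0]]]'
```

```text
time_s: 19.1
tcp_pos: [0.619, -0.1223, 0.1338]
eef_rot: [120.7, 84.4, 41.1]
contact_force: [-0.9, -0.5, -1.6]
gripper_width: 0.0645
time_s: 19.2
tcp_pos: [0.6181, -0.1227, 0.1305]
eef_rot: [121.4, 84.5, 41.7]
contact_force: [-0.3, 0.8, -2.1]
gripper_width: 0.0642
```

```bash
python3 -m handwheel '[[[0.4,-0.18,-0.2,0],[0,0,-0.4,0],[0,0,-0.2,0]]]'
python3 - <<'E'
from h import *
cv2.imwrite('pics/s12.png',vision.capture('side')[100:340,200:520])
cv2.imwrite('pics/w12.png',vision.capture('wrist'))
st=readout.get_state();print(st['time_s'],st['tcp_pos'],st['eef_rot'])
E
```

```text
time_s: 19.5
tcp_pos: [0.6315, -0.1281, 0.097]
eef_rot: [122.5, 84.5, 42.9]
contact_force: [-0.4, 0.0, -2.2]
gripper_width: 0.0639
19.6 [ 0.63170476 -0.12819948  0.09731058] [122.38999952  84.52404485  42.77500109]
```

View pics/s12.png

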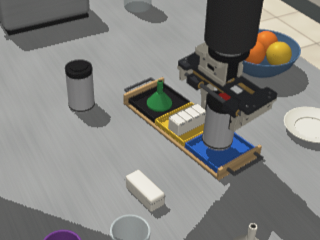

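View pics/w12.png

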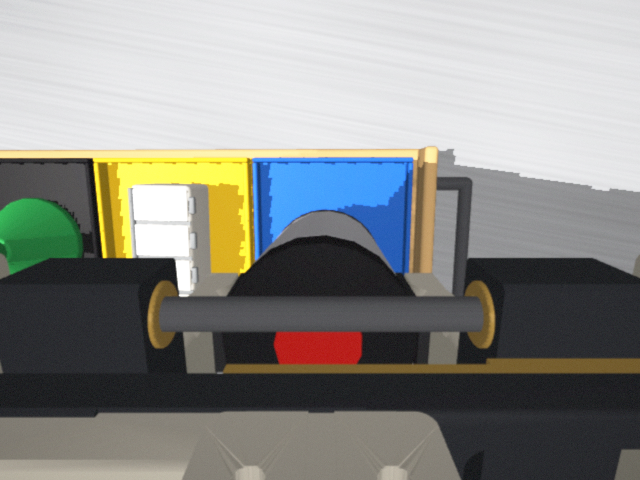

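```bash
python3 -m handwheel '[[[0.1,-0.05,-0.25,0],[0,0,-0.1,0],[0,0,-0.08,0]]]'; python3 -m handwheel '[[[0,0,-0.06,0],[0,0,-0.06,0]]]'
```

```text
time_s: 19.9
tcp_pos: [0.6363, -0.1294, 0.0812]
eef_rot: [121.1, 84.4, 41.6]
contact_force: [0.4, -0.1, -2.5]
gripper_width: 0.064
time_s: 20.1
tcp_pos: [0.6364, -0.1293, 0.0763]
eef_rot: [121.0, 84.4, 41.5]
contact_force: [-0.0, -0.4, -1.5]
gripper_width: 0.0642
```

```bash
python3 -m handwheel '[[[0,0,-0.06,0],[0,0,-0.04,0]]]'; python3 -m handwheel '[[[0,0,-0.05,0],[0,0,-0.04,0]]]'
```

```text
time_s: 20.3
tcp_pos: [0.6372, -0.1293, 0.0734]
eef_rot: [120.1, 84.3, 40.6]
contact_force: [-4.9, 2.7, 14.6]
gripper_width: 0.0646
time_s: 20.5
tcp_pos: [0.6385, -0.1296, 0.0736]
eef_rot: [118.4, 84.2, 39.0]
contact_force: [-3.9, 1.2, 7.5]
gripper_width: 0.0638
```

```bash
python3 -m handwheel '[[[-0.03,0,-0.02,0],[-0.03,0,0,0],[-0.03,0,0,0],[-0.03,0,0,0]]]' 84
```

```text
time_s: 20.9
tcp_pos: [0.6346, -0.1298, 0.0744]
eef_rot: [117.1, 84.0, 37.7]
contact_force: [0.8, -0.8, -0.5]
gripper_width: 0.0829
```

```bash
python3 -m handwheel '[[[-0.03,0,0.3,0],[-0.03,0,0.5,0],[-0.03,0,0.7,0],[-0.03,0,1,0],[0,0,1,0],[0,0,0.6,0],[-0.9,0,0,0],[-0.9,0,0,0]]]'; python3 -m handwheel '[[[-1,0.3,0,0],[-0.7,0.7,0,0],[0,1,0,0],[0,1,0,0],[0,1,0,0],[0,1,0,0],[0,0.9,0,0],[0,0,0,0]]]'
python3 - <<'E'
from h import *
cv2.imwrite('pics/s13.png',vision.capture('side'));cv2.imwrite('pics/t13.png',vision.capture('top'))
st=readout.get_state();print(st['time_s'],st['tcp_pos'],st['eef_rot'])
E
```

```text
time_s: 21.7
tcp_pos: [0.5569, -0.1305, 0.2487]
eef_rot: [116.0, 84.1, 36.6]
contact_force: [-0.8, -0.1, -0.2]
gripper_width: 0.0834
time_s: 22.5
tcp_pos: [0.4811, 0.111, 0.2591]
eef_rot: [113.7, 83.3, 34.0]
contact_force: [-0.4, -0.4, 0.4]
gripper_width: 0.0839
22.6 [0.48090397 0.10858902 0.25889956] [113.6034985   83.36111075  33.912464  ]
```

View pics/s13.png

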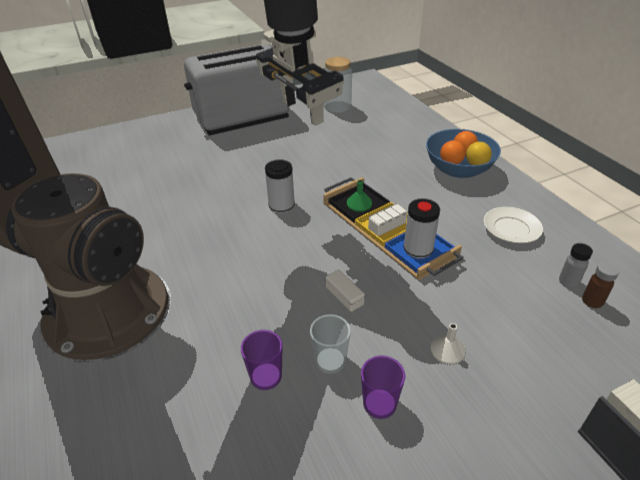

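View pics/t13.png

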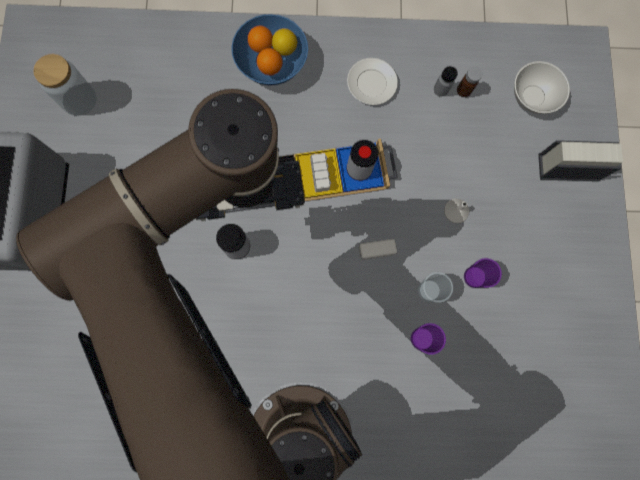

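All three objects stand in their bays and the look-alikes have not moved. I'll check the numbers before handing in.

```bash
python3 -m handwheel '[[[-0.5,0.8,0,0],[-0.5,0.8,0,0],[-0.5,0.8,0,0],[-0.5,0.8,0,0],[0,0.8,0,0],[0,0.5,0,0],[0,0,0,0]]]'; python3 - <<'E'
from h import *
t=vision.capture('top');s=vision.capture('side');cv2.imwrite('pics/t14.png',t)
im={'top':t,'side':s};cal={n:vision.get_calibration(n) for n in im}
print(readout.get_state()['time_s'])
R=[]
for n in im:
    b=max(blobs(masks(im[n])['red'],30),key=lambda b:b[1][4]); R.append(ray(cal[n],*b[2])); print(n,'red',b[2],onz(cal[n],*b[2],.127))
    g=max(blobs(masks(im[n])['green'],30),key=lambda b:b[1][4]); p=np.argwhere(g[0])[:,::-1]; print(n,'green',g[1],onz(cal[n],*g[2],.025)) 
print('mug tri',tri(R))
h=cv2.cvtColor(t,cv2.COLOR_BGR2HSV); m=(h[...,2]>130)&(h[...,1]<60); m2=np.zeros_like(m);m2[148:195,300:340]=m[148:195,300:340]
p=np.argwhere(m2)[:,::-1]; W=(np.array([onz(cal['top'],u,v,.046)[:2] for u,v in p])*1000).astype(np.float32); print('org',[np.round(x,1) for x in cv2.minAreaRect(W)])
for k in ('blue','yellow','black'):
    pass
d=cv2.absdiff(t,cv2.imread('pics/top0.png')).max(2)
for nm,(u,v) in dict(plain=(231,238),case=(378,249),wf=(456,210),tum=(436,287)).items():
    g0=cv2.cvtColor(cv2.imread('pics/top0.png'),cv2.COLOR_BGR2GRAY).astype(np.float32);g1=cv2.cvtColor(t,cv2.COLOR_BGR2GRAY).astype(np.float32)
    sl=np.s_[v-18:v+18,u-20:u+20]; print(nm,cv2.phaseCorrelate(g0[sl],g1[sl]))
E
```

```text
time_s: 23.3
tcp_pos: [0.3999, 0.2863, 0.2621]
eef_rot: [113.7, 83.2, 33.3]
contact_force: [-0.0, -0.2, 0.6]
gripper_width: 0.0841
23.4
top red [364.37373737 151.45454545] [ 0.63639774 -0.13038024  0.127     ]
top green [265 167  25  25 487] [0.5967878  0.06954723 0.025     ]
side red [424.16494845 205.79381443] [ 0.63776925 -0.13018665  0.127     ]
side green [347 181  25  31 459] [0.60072744 0.06752528 0.025     ]
mug tri [ 0.63682713 -0.13056039  0.12733194]
org [array([617.1, -34. ]), array([83.9, 31.6]), np.float64(9.4)]
plain ((0.017534921122773994, 0.09954439505980517), 1.0329941007826062)
case ((0.05839868662269154, 0.1472043131170615), 0.6320268935627408)
wf ((-0.011329114171044097, 0.005847951564174281), 0.9517096466488308)
tum ((-0.14554646186419262, 0.03675468066634835), 0.8511869036489063)
```

View pics/t14.png

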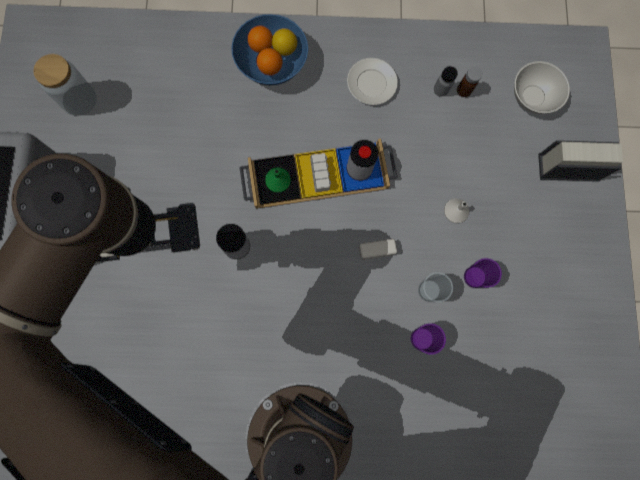

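```bash
python3 -c "
from plant import close_job; print(close_job())"
```

```text
the job is handed in; nothing more can be done
None
```

I packed the caddy at about 23 s of the 96 s: organizer into yellow, then green funnel into black, then red-button mug into blue. I lowered each one until the force reading showed it on the bay floor, then let go; the hand-in gave no verdict.

| Object | Measured at (m) | Bay centre (m) | Offset |
|---|---|---|---|
| Red-button mug | (0.637, -0.131) | (0.636, -0.131) | about 1 mm |
| Organizer | (0.617, -0.034) | (0.618, -0.030) | about 4 mm |
| Green funnel | (0.597 to 0.601, 0.068 to 0.070) | (0.600, 0.071) | about 4 mm |

- **Height and upright:** The mug's button top measured 127 mm, as expected on the bay floor. I judged upright by eye for all three. The organizer's and funnel's heights rest on the set-down readings (tool height and contact force).
- **Left alone:** The plain mug, white case, white funnel and tumbler moved less than 0.2 pixel (about 0.5 mm) in the top view.
- **Organizer turned:** It lies across its bay, turned 90°, for more clearance at the ends.
- **Disagreements:** The wrist and fixed cameras put the bay centres 4–5 mm apart, so I used the average. The tool's tilt crept up to about 6–7° over the many small moves. It did not visibly affect any placing.

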